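Put the colour rack right: swap two bottles and pull the stray one

ROBOT

A 7-joint arm with a two-finger parallel gripper is mounted at the origin on a cart in front of the work surface, level with it; the furniture and walls round the work are solid. World frame = base frame: x ahead of the robot, y to its left, z up, the work surface at z = 0. Lengths are in m, angles in rad, forces in N, time in s.
With the tool pointing down it reaches from about 0.425 to 0.875 m from the base axis. Payload 4.7 kg.
Tool frame: the origin (TCP) lies midway between the tips of the shut fingers; the grasp point (between the pads) lies env.grasp_offset behind it (env.grasp_offset is the distance from the TCP to the grasp point, in m); z points along the fingers, y is the line along which they close (so a half turn about z gives the same grasp; the last joint's range is limited). The gripper opens to 87 mm and grips with 3 to 60 N. Pads are 19 mm wide; open, the fingers measure 117 mm over their backs; the gripper's body (75 mm by 190 mm) begins 51 mm behind the grasp point.
Start: joints at [1.115, 0.321, -0.07, 1.45, 0.023, 1.371, -0.057], TCP at [0.294, -0.58, 0.223] pointing down, gripper open.
Joint ranges: [-2.86, 2.86], [-0.3, 2.09], [-1.38, 1.24], [0.06, 2.45], [-1.56, 4.7], [0.09, 2.05], [-2.69, 2.69]. Speed limits (rad/s): [2.57, 2.57, 3.14, 3.14, 3.14, 3.14, 3.14].

INTERFACE

Orientations are given as [roll, pitch, yaw] about the fixed x, y, z axes, in that order (R = Rz(yaw) Ry(pitch) Rx(roll)).
In Python, from rig import env gives the robot as it stands. The module is installed in compiled form; this text tells all that it offers.
- The arm moves only by the tool arm_command, never from a script. Its argument "targets" is a list of rows, each a list of 2 entries, a list of its own where there are three numbers: the shift along the tool's x, y, z in m, then the turn, a rotation vector about the tool's x, y, z in degrees. In form: [[[x, y, z], [ax, ay, az]], ...]. A call has 1 to 8 rows; each row is the pose to reach, as a shift and turn from the pose commanded when the call began, along the tool's axes at that moment; what a row does not reach only later rows make up. A row lasts 1/10 s, in which the tool goes at most 50 mm and 8.59 degrees, less where a joint would pass 70% of its speed; a pose out of reach is approached as far as the arm can. A call with a gripper value outside its range is refused whole. "gripper" is the opening, from 0 (shut) to 1 (fully open), set as the call begins (left out, the last holds). The fingers move at their own pace and stop on an object; "grip_force" is the grip in N (left out, the last holds). Time passes only in rows, so rows that repeat a pose let the fingers close. It gives the time, the measured TCP pose, the force, the opening and the grip force at its end, in the units of the state.
- env.read_state(): the state, without advancing time (a new reading comes with each control period).
- env.snapshot(name): name is "scene" or "side" or "wrist"; returns a dict with "image" (400x640x3 uint8, blue, green, red), "K" (3x3 intrinsics, pixels), "pose" (4x4, takes a point from camera to world coordinates). Camera axes: x right, y down, z forward; pixel columns grow to the right and rows downward; lengths in m; the calibration is good to about 2 mm. A picture is of the moment at which its call begins. There is no depth.
- env.close_job(): hands the job in; it is judged then, once.
Trained networks look in a picture, given as the dict that the camera call returned (one of the last four; its "shot" number tells which), for a name from the list of things; names that differ only in an ending like _2 or _b are one class to them, and where a whole thing is asked for, a point or a joint stands for the part that bears it (a point fixed in the world has none). Each returns a list of dicts, best first, with "conf" (0 to 1); they miss things now and then, are a little off and sometimes report something else, mostly with a low value. They report only what shows in the picture. A call takes as long as a camera call.
- env.search_frame(picture, name): "point" ([column, row] in pixels, amid what is visible of it).
- env.tip_of(picture, name): "point" ([column, row] in pixels: a listed point, or the origin of a listed thing).
The state is a dict: "time": time; "joint_pos": joint angles; "dq": joint speeds; "effort": joint torques, N m; "ee_pos": TCP position; "eef_rot": TCP orientation; "contact_force": force on the tool from outside, world axes, zero at the start; "ft_torque": the same for the moment, N m; "width": finger opening in m; "grip_force": force on a finger pad.
Only numpy, scipy, OpenCV 4.12 (cv2) and the standard library are available. Lean on these libraries where they do the work, as an engineer would, in place of code of your own. Each camera call takes 0.05 s, during which the arm holds its last target. There are 200 camera calls.

TASK

The green and the purple bottle lie in each other's bays of the tip-down rack: swap them, so that each lies under the label of its own colour, spout through the notch and shoulder down against the front stop. The stout bottle with the blunt red cap does not belong in the rack: take it out, which also frees a bay to work with, and leave it lying flat in the grey wash-up tray. Leave the yellow bottle and the pots and jar on the rack's shelf as they are.

Things in the scene. Friction and masses are not known exactly. Their poses are not given: they have to be found in the camera images.
- bottle_green: Green squeeze bottle, round body 55 mm across and 146 mm long (tapering at the shoulder), white collar 30 mm across, 20 mm spout, 186 mm overall, about 0.18 kg. Origin: centre of its flat base; z runs along its axis from base to spout. Starts tip-down in the bay under the purple label.
- bottle_purple: Magenta-purple squeeze bottle, round body 55 mm across and 146 mm long (tapering at the shoulder), white collar 30 mm across, 20 mm spout, 186 mm overall, about 0.18 kg. Origin: centre of its flat base; z runs along its axis from base to spout. Starts tip-down in the bay under the green label.
- bottle_stout: The odd bottle: milky white, stouter (body 62 mm across, 137 mm long, 174 mm overall), with a blunt red flip cap 39 mm across instead of a spout, 0.19 kg. Origin: centre of its flat base, z from base to cap. Starts in the bay under the plain grey label.
- stout_middle (a point): Point on the stout bottle's axis 70 mm from its base.
- bottle_yellow: Cream bottle with black collar and yellow spout, 55 mm across, body 149 mm, 190 mm overall, rightly under the yellow label; stays there. Origin: centre of its base, z to the spout.
- rack: Fixed metal rack, 386 mm wide (y); origin on the counter, x away from the robot. Four bays 95 mm apart: in each a bottle lies tip-down on two V bars 102 mm apart, spout toward -x, axis 36 degrees below level, its neck in an open-topped 44 mm notch of the front stop. A shelf overhangs: underside z 0.250, front edge x -0.030, so bottles come out square to their axis, up and forward.
- bay_green (a point): home point of the bay under the green label: the base centre of a 146 mm long bottle body lies here when its shoulder is against the front stop. Axes as the rack's.
- bay_purple (a point): home point of the bay under the purple label: the base centre of a 146 mm long bottle body lies here when its shoulder is against the front stop. Axes as the rack's.
- label_green: Green label, 74 x 24 mm, in the slanted strip on the shelf's front edge, over the middle of its bay. Origin: its centre; axes as the rack's.
- label_purple: Purple label, as the green one, over the middle of its bay.
- label_blank: Plain grey label, as the others, over the spare bay, which may stay empty. Origin: its centre.
- tray: Fixed grey open wash-up tray, 216 x 128 mm outside, 42 mm high, walls and floor 4 mm (inside 204 x 112 mm), long side along its x. Origin: centre of its underside.
- pot_red: Red paste pot with white lid, 45 mm wide, 39 mm high, on the rack's shelf. Origin: centre of its underside.
- pot_green: Green paste pot, as the red one.
- pot_yellow: Yellow paste pot, as the red one.
- jar: White sprinkle shaker, 72 mm wide, 109 mm high, on the rack's shelf. Origin: centre of its underside.

How it is judged:
At the end, for the whole second after the job is handed in: Green and purple bottles each at rest tip-down in the bay of their own label (base within 14 mm of home, slope within 8 degrees); stout bottle at rest lying flat in the tray (within 55 mm along and 35 mm across of its middle); yellow bottle within 15 mm of its start (distance between bottle_green and bay_green below 0.014 m and angle between bottle_green's own z axis and vertical between 2.05 and 2.35 rad and linear speed of each of bottle_green, bottle_purple below 0.02 m/s and distance between bottle_purple and bay_purple below 0.014 m and angle between bottle_purple's own z axis and vertical between 2.05 and 2.35 rad and x of stout_middle in the frame of tray between -0.055 and 0.055 m and y of stout_middle in the frame of tray between -0.035 and 0.035 m and z of stout_middle in the frame of tray between 0.02 and 0.048 m and angle between bottle_stout's own z axis and vertical between 1.4 and 1.75 rad and linear speed of bottle_stout below 0.03 m/s and distance of bottle_yellow from where it was at the start of the episode below 0.015 m); the robot touches nothing.
It fails at once if the yellow bottle is shifted by more than 20 mm (distance of bottle_yellow from where it was at the start of the episode above 0.02 m).
It fails at once if a pot or the jar on the rack's shelf is shifted by more than 30 mm (distance of any of pot_red, pot_green, pot_yellow, jar from where it was at the start of the episode above 0.03 m).
It also fails if it takes over 72 s, if anything falls off the work surface, if the arm or the gripper's body presses on something with over 40 N, if the wrist force passes 120 N, or if a joint passes its speed limit or range.

## Working session

There is one attempt and no reset: what is moved stays moved. The work goes in short steps, Python scripts to look and compute and a tool call to move; the robot and the scene stay as the last step left them, time stands still between calls to the robot, and variables do not carry over. Pictures are saved under pics/ and viewed, at most 10 in all, crops included, and the job is handed in when it is done.

Besides the shell and the picture viewer there is one more tool, called after "Request:" as name([rows], argument=value, ...), one row to a line, values as JSON. arm_command: Moves the arm, as the interface text tells. Its arguments: {"type":"object","properties":{"targets":{"type":"array","items":{"type":"array"}},"gripper":{"type":"number"},"grip_force":{"type":"number"}},"required":["targets"]}

```bash
mkdir -p pics; ls
cat > h.py <<'E'
import numpy as np, cv2, json
from scipy.spatial.transform import Rotation as R
from rig import env
def ray(s,p):
    K=np.array(s["K"]);T=np.array(s["pose"])
    d=T[:3,:3]@np.linalg.solve(K,[p[0],p[1],1]);return T[:3,3],d/np.linalg.norm(d)
def tri(rs):
    A=np.zeros((3,3));b=np.zeros(3)
    for o,d in rs:
        P=np.eye(3)-np.outer(d,d);A+=P;b+=P@o
    x=np.linalg.solve(A,b)
    return x,max(np.linalg.norm((np.eye(3)-np.outer(d,d))@(x-o)) for o,d in rs)
def proj(s,X):
    T=np.linalg.inv(np.array(s["pose"]));c=T[:3,:3]@np.array(X)+T[:3,3];p=np.array(s["K"])@c;return p[:2]/p[2]
E
python3 - <<'E'
from h import *
st=env.read_state();print({k:np.round(v,3).tolist() for k,v in st.items()},env.grasp_offset)
S={n:env.snapshot(n) for n in("scene","side","wrist")}
for n,s in S.items():
    cv2.imwrite(f"pics/{n}0.png",s["image"]);print(n,np.round(s["pose"],3).tolist(),np.round(s["K"],1).tolist())
names="bottle_green bottle_purple bottle_stout stout_middle bottle_yellow rack bay_green bay_purple label_green label_purple label_blank tray pot_red jar".split()
for m in names:
    rs=[];o=[]
    for n in S:
        r=env.tip_of(S[n],m)
        if r:
            o.append((n,np.round(r[0]["point"],1).tolist(),round(r[0]["conf"],2)))
            if r[0]["conf"]>.4: rs.append(ray(S[n],r[0]["point"]))
    print(m,o,[np.round(q,4) for q in tri(rs)] if len(rs)>1 else "")
E
```

```text
pics
{'time': 0.0, 'joint_pos': [1.115, 0.322, -0.07, 1.452, 0.023, 1.371, -0.057], 'dq': [-0.001, 0.001, 0.0, -0.001, 0.001, -0.001, 0.002], 'effort': [-0.001, -49.129, -0.404, -31.253, -0.064, 0.044, 0.0], 'ee_pos': [0.294, -0.579, 0.221], 'eef_rot': [-3.14, 0.0, 0.47], 'contact_force': [0.764, 0.235, 0.487], 'ft_torque': [0.024, -0.013, 0.011], 'grip_force': 0.0, 'width': 0.087} 0.0187
scene [[-0.017, -0.871, 0.491, 0.174], [-1.0, 0.009, -0.019, 0.195], [0.012, -0.491, -0.871, 0.93], [0.0, 0.0, 0.0, 1.0]] [[386.5, 0.0, 315.9], [0.0, 386.5, 200.1], [0.0, 0.0, 1.0]]
side [[0.278, -0.841, 0.464, 0.031], [-0.96, -0.246, 0.13, 0.041], [0.005, -0.482, -0.876, 1.221], [0.0, 0.0, 0.0, 1.0]] [[498.3, 0.0, 319.1], [0.0, 498.3, 200.8], [0.0, 0.0, 1.0]]
wrist [[0.452, -0.853, -0.259, 0.365], [-0.892, -0.433, -0.129, -0.543], [-0.002, 0.29, -0.957, 0.383], [0.0, 0.0, 0.0, 1.0]] [[287.2, 0.0, 321.4], [0.0, 287.2, 199.9], [0.0, 0.0, 1.0]]
bottle_green [('scene', [210.9, 226.8], 0.87), ('side', [235.1, 194.7], 0.86)] [array([0.6152, 0.4487, 0.0196]), np.float64(0.0041)]
bottle_purple [('scene', [
[... 739 characters left out ...]
)] [array([0.6164, 0.114 , 0.2429]), np.float64(0.0005)]
label_purple [('scene', [205.1, 222.3], 0.73), ('side', [228.1, 192.8], 0.82)] [array([0.5849, 0.4429, 0.0949]), np.float64(0.0017)]
label_blank [('scene', [254.4, 209.6], 0.72), ('side', [271.4, 187.2], 0.69)] [array([0.5676, 0.3106, 0.2032]), np.float64(0.0047)]
tray [('scene', [401.2, 276.5], 0.6), ('side', [394.9, 291.3], 0.71)] [array([ 0.48  , -0.0356, -0.0051]), np.float64(0.0006)]
pot_red [('scene', [340.0, 158.6], 0.75), ('side', [353.4, 167.2], 0.88)] [array([0.6249, 0.1307, 0.2956]), np.float64(0.0019)]
jar [('scene', [244.9, 182.8], 0.76), ('side', [276.3, 228.6], 0.62)] [array([0.184 , 0.1579, 0.8938]), np.float64(0.0438)]
```

View pics/scene0.png

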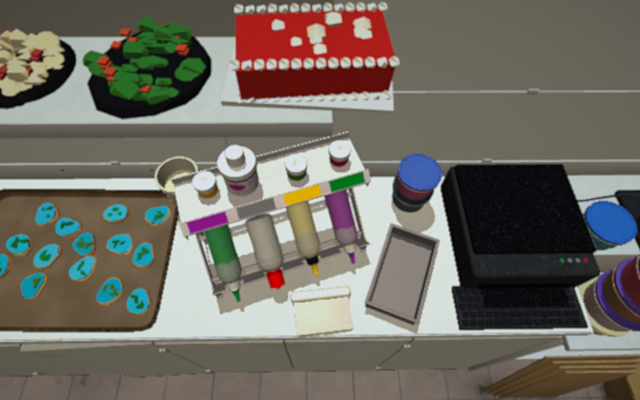

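View pics/side0.png

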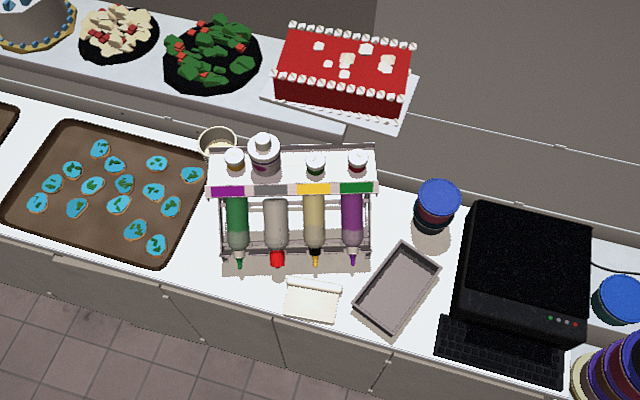

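```bash
cat >> h.py <<'E'
def zplane(r,z): o,d=r; return o+d*(z-o[2])/d[2]
def st():
    s=env.read_state();return np.array(s["ee_pos"]),R.from_euler("xyz",s["eef_rot"])
def toolR(psi,tilt=36.): # tool x toward robot, z fwd/down at tilt from vertical, rack yaw psi
    t=np.radians(tilt);M=np.array([[-np.cos(t),0,np.sin(t)],[0,1,0],[-np.sin(t),0,-np.cos(t)]])
    return R.from_euler("z",psi)*R.from_matrix(M)
def go(p,Rt):
    p0,R0=st();print("shift",np.round(R0.inv().apply(np.array(p)-p0),4).tolist(),"turn",np.round((R0.inv()*Rt).as_rotvec(degrees=True),2).tolist())
E
python3 - <<'E'
from h import *
S={n:env.snapshot(n) for n in("scene","side")}
for n in S:
    P={}
    for m in("label_purple","label_blank","label_green","pot_red","pot_green","pot_yellow","jar","tray","bottle_yellow"):
        r=env.search_frame(S[n],m) or [{"point":[0,0],"conf":0}]
        z=.248 if "label" in m else (.27 if m!="tray" else 0.01)
        P[m]=zplane(ray(S[n],r[0]["point"]),z);print(n,m,np.round(r[0]["point"],1),round(r[0]["conf"],2),P[m].round(3))
    d=P["label_green"]-P["label_purple"];print(np.linalg.norm(d),"psi",np.degrees(np.arctan2(d[0],-d[1])))
E
```

```text
scene label_purple [206.4 219.7] 0.7 [0.517 0.396 0.248]
scene label_blank [252.2 208.8] 0.89 [0.54  0.308 0.248]
scene label_green [255.5 208. ] 0.6 [0.542 0.301 0.248]
scene pot_red [339.6 154.2] 0.92 [0.657 0.129 0.27 ]
scene pot_green [295.9 166.7] 0.75 [0.626 0.22  0.27 ]
scene pot_yellow [205.8 185.7] 0.8 [0.582 0.4   0.27 ]
scene jar [237.2 168.9] 0.82 [0.621 0.341 0.27 ]
scene tray [339.3 153.4] 0.74 [0.85  0.104 0.01 ]
scene bottle_yellow [303.4 230.7] 0.61 [0.481 0.205 0.27 ]
0.09788823841843564 psi 14.83395210784366
side label_purple [226.2 190. ] 0.55 [0.514 0.395 0.248]
side label_blank [268.  188.2] 0.85 [0.544 0.306 0.248]
side label_green [359.1 188.4] 0.87 [0.602 0.108 0.248]
side pot_red [356.4 161.2] 0.71 [0.657 0.13  0.27 ]
side pot_green [316.3 165.5] 0.9 [0.62  0.214 0.27 ]
side pot_yellow [235.9 158.5] 0.84 [0.587 0.396 0.27 ]
side jar [267.8 151.1] 0.91 [0.626 0.333 0.27 ]
side tray [394.2 288.3] 0.61 [ 0.482 -0.031  0.01 ]
side bottle_yellow [313.8 222.5] 0.64 [0.48  0.179 0.27 ]
0.2998390322380942 psi 17.124103304951337
```

Request:
arm_command([
  [[0.265,-0.235,-0.15],[0,0,-65]],
  [[0.265,-0.235,-0.15],[0,0,-65]],
  [[0.265,-0.235,-0.15],[0,0,-65]],
  [[0.265,-0.235,-0.15],[0,0,-65]],
  [[0.265,-0.235,-0.15],[0,0,-65]],
  [[0.265,-0.235,-0.15],[0,0,-65]],
  [[0.265,-0.235,-0.15],[0,0,-65]],
  [[0.265,-0.235,-0.15],[0,0,-65]],
], gripper=1)

```text
time: 4.05
ee_pos: [0.4256, -0.2466, 0.3745]
eef_rot: [3.139, 0.001, 1.612]
contact_force: [0.5, -0.8, 0.4]
width: 0.0871
grip_force: 0.0
```

Run:
```python
from h import *
s=env.read_state();print(np.round(s["joint_pos"],2),s["ee_pos"],s["eef_rot"])
go([.43,.215,.36],toolR(np.radians(16.7)))
```

```text
[ 0.87 -0.04 -0.38  1.55 -0.01  1.62  0.53] [ 0.425617   -0.24664298  0.37452527] [3.13945615e+00 1.31085239e-03 1.61209268e+00]
shift [0.4611, 0.0234, 0.014] turn [-32.62, -25.19, -100.45]
```

Request:
arm_command([
  [[0.3,0.02,0.01],[-18,-14,-58]],
  [[0.3,0.02,0.01],[-18,-14,-58]],
  [[0.3,0.02,0.01],[-18,-14,-58]],
  [[0.3,0.02,0.01],[-18,-14,-58]],
  [[0.3,0.02,0.01],[-18,-14,-58]],
  [[0.3,0.02,0.01],[-18,-14,-58]],
  [[0.3,0.02,0.01],[-18,-14,-58]],
  [[0.3,0.02,0.01],[-18,-14,-58]],
])

```text
time: 4.85
ee_pos: [0.4557, 0.072, 0.3184]
eef_rot: [3.09, 0.27, 2.568]
contact_force: [0.4, 0.0, -0.1]
width: 0.087
grip_force: 0.0
```

Run:
```python
from h import *
s=env.read_state();print(np.round(s["joint_pos"],2),s["ee_pos"],s["eef_rot"])
go([.43,.215,.36],toolR(np.radians(16.7)))
```

```text
[ 0.17 -0.3  -0.41  1.9   0.04  1.3   0.76] [0.45569223 0.07204006 0.3183752 ] [3.09032896 0.26970885 2.56801428]
shift [0.0845, 0.1094, -0.061] turn [-18.87, -18.06, -45.29]
```

Request:
arm_command([
  [[0.075,0.1,-0.02],[-19,-18,-45]],
  [[0.075,0.1,-0.02],[-19,-18,-45]],
  [[0.075,0.1,-0.02],[-19,-18,-45]],
  [[0.075,0.1,-0.02],[-19,-18,-45]],
  [[0.075,0.1,-0.02],[-19,-18,-45]],
  [[0.075,0.1,-0.02],[-19,-18,-45]],
  [[0.075,0.1,-0.02],[-19,-18,-45]],
  [[0.075,0.1,-0.02],[-19,-18,-45]],
])

```text
time: 5.65
ee_pos: [0.4663, 0.2112, 0.2397]
eef_rot: [3.074, 0.41, -2.955]
contact_force: [-0.4, -0.6, 0.4]
width: 0.087
grip_force: 0.0
```

Run:
```python
from h import *
s=env.read_state();print(np.round(s["joint_pos"],2),s["ee_pos"],s["eef_rot"])
go([.43,.215,.36],toolR(np.radians(16.7)))
S={n:env.snapshot(n) for n in("scene","side","wrist")}
cv2.imwrite("pics/w1.png",S["wrist"]["image"])
names="bottle_green bottle_purple bottle_stout stout_middle bottle_yellow rack label_green label_purple label_blank tray pot_red pot_green pot_yellow jar".split()
for m in names:
    rs=[];o=[]
    for n in S:
        r=env.tip_of(S[n],m)
        if r:
            o.append((n,np.round(r[0]["point"],1).tolist(),round(r[0]["conf"],2)))
            if r[0]["conf"]>.4: rs.append(ray(S[n],r[0]["point"]))
    print(m,o,[np.round(q,4) for q in tri(rs)] if len(rs)>1 else "")
```

```text
[-0.63 -0.3   0.08  2.1   0.13  0.93  1.17] [0.46634474 0.21122034 0.2397303 ] [ 3.07379088  0.40976399 -2.95509249]
shift [-0.0158, 0.0188, -0.1233] turn [0.88, -12.32, -5.65]
bottle_green [('scene', [214.3, 223.8], 0.59), ('side', [234.3, 193.3], 0.64), ('wrist', [470.1, 249.5], 0.7)] [array([0.5613, 0.4105, 0.1395]), np.float64(0.0026)]
bottle_purple [('scene', [336.3, 192.1], 0.4), ('side', [234.8, 163.0], 0.56)] 
bottle_stout [('scene', [257.8, 215.6], 0.73), ('side', [274.5, 200.9], 0.71), ('wrist', [387.8, 252.9], 0.95)] [array([0.5746, 0.3099, 0.1422]), np.float64(0.0042)]
stout_middle [('scene', [265.2, 244.9], 0.67), ('wrist', [337.2, 172.5], 0.69)] [array([ 0.6178,  0.3037, -0.096 ]), np.float64(0.0194)]
bottle_yellow [('scene', [296.9, 196.1], 0.66), ('side', [238.0, 166.8], 0.36), ('wrist', [311.0, 272.8], 0.69)] [array([0.6315, 0.2261, 0.1367]), np.float64(0.0037)]
rack [('scene', [282.0, 244.4], 0.98), ('wrist', [334.0, 170.1], 0.57)] [array([ 0.5827,  0.2662, -0.0332]), np.float64(0.0016)]
label_green [('scene', [347.0, 182.3], 0.8), ('side', [356.5, 188.1], 0.9)] [ar
[... 167 characters left out ...]
at64(0.0022)]
label_blank [('scene', [252.8, 210.4], 0.71), ('side', [270.9, 187.4], 0.87)] [array([0.5779, 0.3175, 0.1812]), np.float64(0.0052)]
tray [('side', [394.7, 291.7], 0.71), ('wrist', [104.0, 75.9], 0.63)] [array([ 0.4806, -0.0356, -0.008 ]), np.float64(0.0001)]
pot_red [('scene', [338.0, 163.3], 0.82), ('side', [355.0, 162.8], 0.81)] [array([0.6572, 0.1322, 0.2485]), np.float64(0.0073)]
pot_green [('scene', [297.7, 173.7], 0.98)] 
pot_yellow [('scene', [210.2, 191.8], 0.96), ('side', [236.5, 167.2], 0.83)] [array([0.5788, 0.395 , 0.248 ]), np.float64(0.0016)]
jar [('scene', [242.9, 182.3], 0.78), ('side', [268.5, 166.5], 0.68)] [array([0.6332, 0.3403, 0.1953]), np.float64(0.0024)]
```

View pics/w1.png

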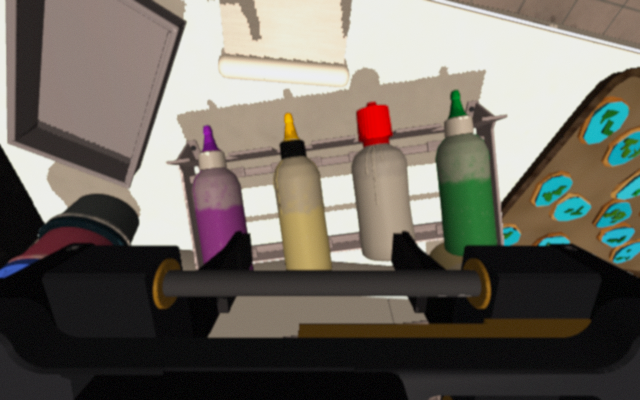

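```bash
cat > fit.py <<'E'
from h import *
from scipy.optimize import least_squares
S={n:env.snapshot(n) for n in("scene","side","wrist")}
G={"scene":dict(g=(237,295),p=(352,258),y=(315,270)),"side":dict(g=(239,264),p=(352,260),y=(315,262)),"wrist":dict(g=(456,103),p=(207,138),y=(289,125))}
off=dict(g=142.5,y=-47.5,p=-142.5); L=dict(g=.186,p=.186,y=.187)
obs=[]
for n,s in S.items():
    hsv=cv2.cvtColor(s["image"],cv2.COLOR_BGR2HSV)
    for k,(u,v) in G[n].items():
        h={"g":(45,90),"p":(130,170),"y":(18,32)}[k]
        w=20 if n=="wrist" else 11
        m=np.zeros(hsv.shape[:2],np.uint8);sub=(slice(v-w,v+w+1),slice(u-w,u+w+1))
        hh=hsv[sub];m[sub]=((hh[...,0]>=h[0])&(hh[...,0]<=h[1])&(hh[...,1]>110)&(hh[...,2]>40))*255
        nl,lab,stt,c=cv2.connectedComponentsWithStats(m)
        i=1+np.argmin([np.hypot(*(c[j]-(u,v)))-.05*stt[j,4] for j in range(1,nl)])
        ys,xs=np.where(lab==i)
        e=ys.min() if n=="wrist" else ys.max()
        tip=(xs[abs(ys-e)<=1].mean(), e+(.0 if n=="wrist" else .5)) 
        print(n,k,stt[i].tolist(),np.round(tip,1));obs.append((n,k,tip))
a=36*np.pi/180
def pt(q,y,l):
    c,s_=np.cos(q[3]),np.sin(q[3]);r=np.array([-np.cos(a)*l,y,-np.sin(a)*l])
    return q[:3]+[c*r[0]-s_*r[1],s_*r[0]+c*r[1],r[2]]
def f(q):
    return np.concatenate([(proj(S[n],pt(q,off[k]/1e3,L[k]-.001))-t) for n,k,t in obs])
r=least_squares(f,[.6,.26,.14,.29],loss="soft_l1");print("H",r.x[:3].round(4),"psi",np.degrees(r.x[3]),"res",r.fun.reshape(-1,2).round(1).tolist())
for k in off:
    x,e=tri([ray(S[n],t) for n,kk,t in obs if kk==k]);print(k,"tip",x.round(4),round(e,4),"model",pt(r.x,off[k]/1e3,L[k]).round(4))
json.dump(r.x.tolist(),open("rack.json","w"))
im=S["wrist"]["image"].copy()
for k in off:
    for l in (0,.075,.146,.186): cv2.circle(im,tuple(int(round(t)) for t in proj(S["wrist"],pt(r.x,off[k]/1e3,l))),3,(255,255,0),-1)
cv2.imwrite("pics/w2.png",im)
E
python3 fit.py
```

```text
scene g [233, 291, 7, 10, 35] [237.8 300.5]Traceback (most recent call last):
  File "fit.py", line 15, in <module>
    i=1+np.argmin([np.hypot(*(c[j]-(u,v)))-.05*stt[j,4] for j in range(1,nl)])
        ~~~~~~~~~^^^^^^^^^^^^^^^^^^^^^^^^^^^^^^^^^^^^^^^^^^^^^^^^^^^^^^^^^^^^^
    return _wrapfunc(a, 'argmin', axis=axis, out=out, **kwds)
    return _wrapit(obj, method, *args, **kwds)
    result = getattr(arr, method)(*args, **kwds)
ValueError: attempt to get argmin of an empty sequence
```

```bash
sed -i '/^G=/i for n in ("scene","side"): S[n]["image"]=cv2.imread(f"pics/{n}0.png")' fit.py; python3 fit.py
```

```text
scene g [233, 291, 7, 10, 34] [237.8 300.5]
scene p [349, 253, 6, 10, 33] [352.8 262.5]
scene y [311, 263, 7, 13, 61] [315.7 275.5]
side g [236, 259, 6, 10, 37] [239.  268.5]
side p [350, 255, 6, 11, 42] [352.2 265.5]
side y [312, 255, 6, 12, 51] [314.7 266.5]
wrist g [447, 87, 16, 27, 261] [452.7  87. ]
wrist p [201, 122, 15, 25, 237] [204.5 122. ]
wrist y [281, 109, 17, 30, 325] [286. 109.]
H [0.5984 0.2698 0.1467] psi 18.136996339390556 res [[0.7, 0.6], [0.5, 0.6], [0.7, 0.2], [-0.9, 0.3], [-1.1, -0.1], [-1.2, 0.4], [-0.2, 0.4], [0.2, -0.0], [-0.3, 0.8]]
g tip [0.4127 0.3587 0.0377] 0.0019 model [0.4111 0.3583 0.0373]
y tip [0.4812 0.1786 0.0093] 0.0012 model [0.4694 0.1775 0.0367]
p tip [0.5051 0.086  0.0288] 0.0017 model [0.4998 0.0875 0.0373]
```

View pics/w2.png

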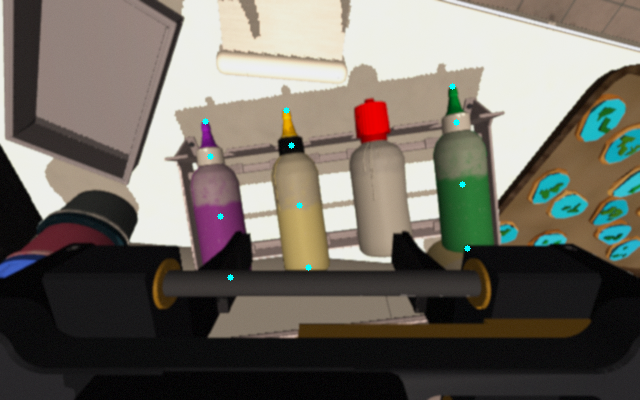

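```bash
cat >> h.py <<'E'
try:
    q=json.load(open("rack.json"));PSI=q[3];H=np.array(q[:3])
except Exception: pass
Rz=R.from_euler("z",PSI)
BAY=dict(purple=.1425,blank=.0475,yellow=-.0475,green=-.1425)
A=Rz.apply([-np.cos(.6283),0,-np.sin(.6283)]);N=Rz.apply([-np.sin(.6283),0,np.cos(.6283)]);Y=Rz.apply([0,1,0])
TR=toolR(PSI)
def tcp(b,l=.07,lift=0,dy=0): # TCP for grasp point on axis of bay b
    return H+Y*((BAY[b] if b in BAY else b)+dy)+A*l+N*(lift-env.grasp_offset)
def rep(b,l=.07,lift=0):
    s=env.read_state();p,r=st();print("t",s["time"],"q",np.round(s["joint_pos"],2).tolist(),"p",p.round(4).tolist(),"want",tcp(b,l,lift).round(4).tolist());go(tcp(b,l,lift),TR)
E
python3 - <<'E'
from h import *
rep("blank",.075,.095);rep("blank",.075,.005)
s=env.snapshot("side");s0=env.snapshot("scene")
P={"scene":[(393,227),(438,238),(412,328),(365,315)],"side":[(402,241),(441,265),(399,335),(353,303)]}
for n,x in(("scene",s0),("side",s)):
    C=np.array([zplane(ray(x,p),.042) for p in P[n]]);print(n,C.round(3).tolist(),C.mean(0).round(3),[np.degrees(np.arctan2(*(C[i]-C[j])[[1,0]])).round(1) for i,j in((0,3),(1,2))],[np.linalg.norm(C[i]-C[j]).round(3) for i,j in((0,3),(1,2),(0,1),(2,3))])
E
```

```text
t 8.2 q [-0.62, -0.3, 0.08, 2.1, 0.13, 0.93, 1.17] p [0.4681, 0.2062, 0.2403] want [0.4833, 0.282, 0.1643]
shift [0.0045, 0.0666, 0.0855] turn [-0.34, -12.27, -7.56]
t 8.2 q [-0.62, -0.3, 0.08, 2.1, 0.13, 0.93, 1.17] p [0.4681, 0.2062, 0.2403] want [0.5336, 0.2985, 0.0915]
shift [-0.0145, 0.0684, 0.1735] turn [-0.34, -12.27, -7.56]
scene [[0.594, -0.019, 0.042], [0.562, -0.129, 0.042], [0.345, -0.033, 0.042], [0.375, 0.07, 0.042]] [ 0.469 -0.028  0.042] [np.float64(-22.1), np.float64(-23.8)] [np.float64(0.236), np.float64(0.237), np.float64(0.114), np.float64(0.107)]
side [[0.601, -0.022, 0.042], [0.564, -0.13, 0.042], [0.361, -0.064, 0.042], [0.406, 0.059, 0.042]] [ 0.483 -0.04   0.042] [np.float64(-22.6), np.float64(-18.1)] [np.float64(0.211), np.float64(0.213), np.float64(0.114), np.float64(0.131)]
```

Request:
arm_command([
  [[0.0045,0.0666,0.03],[-0.34,-12.3,-7.56]],
  [[0.0045,0.0666,0.06],[-0.34,-12.3,-7.56]],
  [[0.0045,0.0666,0.0855],[-0.34,-12.3,-7.56]],
  [[0.0045,0.0666,0.0855],[-0.34,-12.3,-7.56]],
  [[0.0045,0.0666,0.0855],[-0.34,-12.3,-7.56]],
])

```text
time: 8.8
ee_pos: [0.4838, 0.2817, 0.1649]
eef_rot: [3.141, 0.629, -2.826]
contact_force: [-0.1, 0.6, 0.2]
width: 0.087
grip_force: 0.0
```

Run:
```python
from h import *
rep("blank",.075,.095);rep("blank",.075,.005)
s=env.snapshot("wrist");cv2.imwrite("pics/w3.png",s["image"])
for m in ("tray","stout_middle","bottle_stout"): print(m,env.tip_of(s,m)[:1])
for l in (.009,.079,.146,.183): print(proj(s,H+Y*.0475+A*l+N*.005).round(0))
```

```text
t 8.8 q [-0.45, -0.22, -0.26, 2.28, 0.36, 0.52, 0.9] p [0.4838, 0.2817, 0.1649] want [0.4833, 0.282, 0.1643]
shift [0.0006, 0.0005, 0.0002] turn [-0.02, 0.02, -0.05]
t 8.8 q [-0.45, -0.22, -0.26, 2.28, 0.36, 0.52, 0.9] p [0.4838, 0.2817, 0.1649] want [0.5336, 0.2985, 0.0915]
shift [0.0007, 0.0005, 0.0902] turn [-0.02, 0.02, -0.05]
tray []
stout_middle [{'point': [321.1, 203.6], 'conf': 0.63}]
bottle_stout []
[322. 277.]
[322. 205.]
[321. 124.]
[321.  73.]
```

View pics/w3.png

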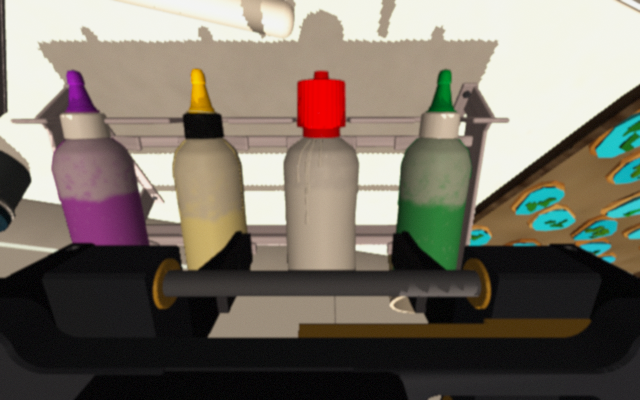

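Request:
arm_command([
  [[0.0005,0.0005,0.03],[0,0,0]],
  [[0.0005,0.0005,0.06],[0,0,0]],
  [[0.0005,0.0005,0.085],[0,0,0]],
  [[0.0005,0.0005,0.09],[0,0,0]],
  [[0.0005,0.0005,0.09],[0,0,0]],
], gripper=1)

```text
time: 9.5
ee_pos: [0.5335, 0.2986, 0.0914]
eef_rot: [-3.141, 0.628, -2.826]
contact_force: [-0.1, 0.3, 0.6]
width: 0.0869
grip_force: 0.0
```

Request:
arm_command([
  [[0,0,0],[0,0,0]],
  [[0,0,0],[0,0,0]],
  [[0,0,0],[0,0,0]],
  [[0,0,0],[0,0,0]],
  [[0,0,0],[0,0,0]],
], gripper=0, grip_force=25)

```text
time: 10.0
ee_pos: [0.5337, 0.2978, 0.0922]
eef_rot: [-3.14, 0.63, -2.825]
contact_force: [-4.5, -4.7, 6.1]
width: 0.0616
grip_force: 25.0
```

Request:
arm_command([
  [[0,0,-0.03],[0,0,0]],
  [[0,0,-0.06],[0,0,0]],
  [[0,0,-0.09],[0,0,0]],
  [[0,0,-0.11],[0,0,0]],
  [[0,0,-0.11],[0,0,0]],
])

```text
time: 10.5
ee_pos: [0.4713, 0.2793, 0.1826]
eef_rot: [3.141, 0.633, -2.825]
contact_force: [-0.0, 0.6, -2.0]
width: 0.0616
grip_force: 25.0
```

Run:
```python
from h import *
rep("blank",.075,.115)
down=lambda yaw: R.from_euler("z",np.radians(yaw))*R.from_matrix([[1,0,0],[0,-1,0],[0,0,-1]])
go([.47,.10,.22],down(170));go([.48,-.036,.20],down(158))
print(np.linalg.norm(env.read_state()["contact_force"]),env.read_state()["width"])
```

```text
t 10.5 q [-0.43, -0.27, -0.28, 2.28, 0.31, 0.56, 0.95] p [0.4713, 0.2793, 0.1826] want [0.4722, 0.2784, 0.1805]
shift [0.0008, -0.0011, 0.002] turn [0.06, 0.25, 0.02]
shift [0.0239, -0.1699, -0.0641] turn [8.96, 35.5, 27.22]
shift [0.0623, -0.3023, -0.0676] turn [12.75, 34.72, 38.8]
2.1180231136711605 0.06164787455002013
```

Request:
arm_command([
  [[0.062,-0.302,-0.068],[12.75,34.7,38.8]],
  [[0.062,-0.302,-0.068],[12.75,34.7,38.8]],
  [[0.062,-0.302,-0.068],[12.75,34.7,38.8]],
  [[0.062,-0.302,-0.068],[12.75,34.7,38.8]],
  [[0.062,-0.302,-0.068],[12.75,34.7,38.8]],
  [[0.062,-0.302,-0.068],[12.75,34.7,38.8]],
  [[0.062,-0.302,-0.068],[12.75,34.7,38.8]],
  [[0.062,-0.302,-0.068],[12.75,34.7,38.8]],
])

```text
time: 11.3
ee_pos: [0.4807, -0.0402, 0.197]
eef_rot: [-3.135, -0.003, 2.75]
contact_force: [-0.3, 1.0, -3.3]
width: 0.0618
grip_force: 25.0
```

Run:
```python
from h import *
s=env.read_state();print(s["time"],s["ee_pos"],s["eef_rot"],np.round(s["joint_pos"],2))
down=lambda yaw: R.from_euler("z",np.radians(yaw))*R.from_matrix([[1,0,0],[0,-1,0],[0,0,-1]])
go([.48,-.036,.12],down(158))
x=env.snapshot("wrist");cv2.imwrite("pics/w4.png",x["image"]);r=env.tip_of(x,"tray");print(r[:1],[zplane(ray(x,k["point"]),0) for k in r[:1]])
```

```text
11.3 [ 0.4806902  -0.0402305   0.19699009] [-3.13542577 -0.00329359  2.75008397] [-0.19 -0.02  0.22  1.89  0.01  1.28  1.2 ]
shift [0.002, 0.0041, 0.077] turn [-0.35, -0.19, -0.43]
[] []
```

View pics/w4.png

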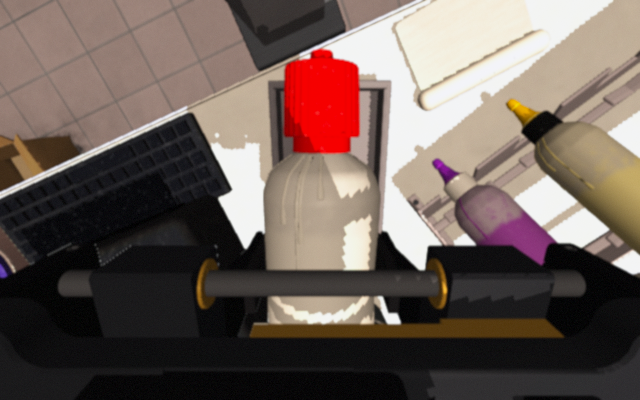

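Run:
```python
from h import *
x=env.snapshot("wrist")
p,r=st()
C=[zplane(ray(x,k),.042) for k in((270,82),(391,82),(383,225))]
for c in C: print(c.round(4),r.inv().apply(c-p).round(4))
d=C[0]-C[1];print(np.linalg.norm(d),"yaw of normal",np.degrees(np.arctan2(d[1],d[0]))-90)
m=(C[0]+C[1])/2;yaw=np.radians(158);print("centre", (m-.108*np.array([np.cos(yaw),np.sin(yaw),0])).round(4))
```

```text
[ 0.3567 -0.043   0.042 ] [ 0.1103 -0.0529  0.156 ]
[0.4034 0.0722 0.042 ] [0.1099 0.0714 0.1556]
[0.5498 0.0144 0.042 ] [-0.0474  0.0724  0.1551]
0.12428610614900454 yaw of normal -202.07415695266758
centre [ 0.4802 -0.0259  0.042 ]
```

Request:
arm_command([
  [[0.002,0.0085,0.03],[-0.35,-0.2,0]],
  [[0.002,0.0085,0.07],[-0.35,-0.2,0]],
  [[0.002,0.0085,0.11],[-0.35,-0.2,0]],
  [[0.002,0.0085,0.14],[-0.35,-0.2,0]],
  [[0.002,0.0085,0.16],[-0.35,-0.2,0]],
  [[0.002,0.0085,0.17],[-0.35,-0.2,0]],
  [[0.002,0.0085,0.174],[-0.35,-0.2,0]],
  [[0.002,0.0085,0.174],[-0.35,-0.2,0]],
])

```text
time: 12.25
ee_pos: [0.48, -0.0262, 0.027]
eef_rot: [3.138, -0.001, 2.76]
contact_force: [-9.4, 0.2, 16.4]
width: 0.0619
grip_force: 25.0
```

Request:
arm_command([
  [[0,0,-0.003],[0,0,0]],
  [[0,0,-0.003],[0,0,0]],
  [[0,0,-0.003],[0,0,0]],
  [[0,0,-0.003],[0,0,0]],
], gripper=0.83)

```text
time: 12.65
ee_pos: [0.4809, -0.0277, 0.0278]
eef_rot: [3.138, 0.002, 2.758]
contact_force: [-0.3, 0.6, -0.8]
width: 0.072
grip_force: 0.0
```

Run:
```python
from h import *
x=env.snapshot("wrist");cv2.imwrite("pics/w5.png",x["image"]);print(st()[0],env.read_state()["contact_force"],env.read_state()["width"])
```

```text
[ 0.48081378 -0.02782871  0.02767053] [-0.28796599 -0.11109242 -0.59799655] 0.07215606700781727
```

View pics/w5.png

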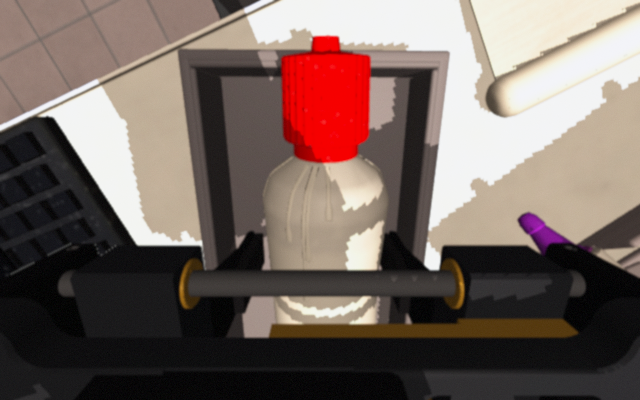

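Request:
arm_command([
  [[0,0,0],[0,0,0]],
  [[0,0,0],[0,0,0]],
  [[0,0,0],[0,0,0]],
], gripper=0)

```text
time: 13.0
ee_pos: [0.481, -0.0279, 0.0277]
eef_rot: [3.138, 0.002, 2.757]
contact_force: [0.5, 0.4, 0.2]
width: 0.0619
grip_force: 25.0
```

Request:
arm_command([
  [[0,0,-0.02],[0,0,0]],
  [[-0.012,0,-0.02],[0,0,0]],
  [[-0.022,0,-0.02],[0,0,0]],
  [[-0.022,0,-0.01],[0,0,0]],
  [[-0.022,0,0],[0,0,0]],
  [[-0.022,0,0.006],[0,0,0]],
  [[-0.022,0,0.006],[0,0,0]],
  [[-0.022,0,0.006],[0,0,0]],
])

```text
time: 13.8
ee_pos: [0.5007, -0.0364, 0.0211]
eef_rot: [3.139, 0.001, 2.757]
contact_force: [-0.2, 0.1, -3.0]
width: 0.0618
grip_force: 25.0
```

Still hanging free; lower a bit more, then release.

Request:
arm_command([
  [[0,0,0.003],[0,0,0]],
  [[0,0,0.006],[0,0,0]],
  [[0,0,0.006],[0,0,0]],
])

```text
time: 14.1
ee_pos: [0.5017, -0.0364, 0.0182]
eef_rot: [3.138, 0.001, 2.757]
contact_force: [-7.5, 1.0, 17.0]
width: 0.0614
grip_force: 25.0
```

Request:
arm_command([
  [[0,0,-0.001],[0,0,0]],
  [[0,0,-0.001],[0,0,0]],
  [[0,0,-0.001],[0,0,0]],
  [[0,0,-0.04],[0,0,0]],
  [[0,0,-0.08],[0,0,0]],
  [[0,0,-0.13],[0,0,0]],
  [[0,0,-0.17],[0,0,0]],
], gripper=0.83)

```text
time: 14.8
ee_pos: [0.5012, -0.0368, 0.1882]
eef_rot: [3.138, 0.003, 2.757]
contact_force: [1.1, -0.4, -0.5]
width: 0.0724
grip_force: 0.0
```

Run:
```python
from h import *
x=env.snapshot("wrist");cv2.imwrite("pics/w6.png",x["image"])
go([.44,.10,.20],toolR(np.radians(0),18));rep("purple",.07,.10)
for b in("green","stout"):pass
S=env.snapshot("scene");r=env.tip_of(S,"stout_middle");print(r[:1],[zplane(ray(S,k["point"]),.035) for k in r[:1]])
r=env.tip_of(x,"stout_middle");print(r[:1],[zplane(ray(x,k["point"]),.035) for k in r[:1]])
```

```text
shift [0.1116, 0.1026, -0.0056] turn [-3.13, -16.97, -21.92]
t 14.85 q [-0.2, 0.02, 0.22, 1.86, -0.01, 1.25, 1.21] p [0.505, -0.0369, 0.195] want [0.4548, 0.3727, 0.1713]
shift [0.2006, 0.3606, 0.0241] turn [-12.41, -33.63, -38.88]
[{'point': [400.0, 264.4], 'conf': 0.91}] [array([ 0.49677166, -0.02645707,  0.035     ])]
[{'point': [320.4, 180.4], 'conf': 0.84}] [array([ 0.49454456, -0.03427148,  0.035     ])]
```

View pics/w6.png

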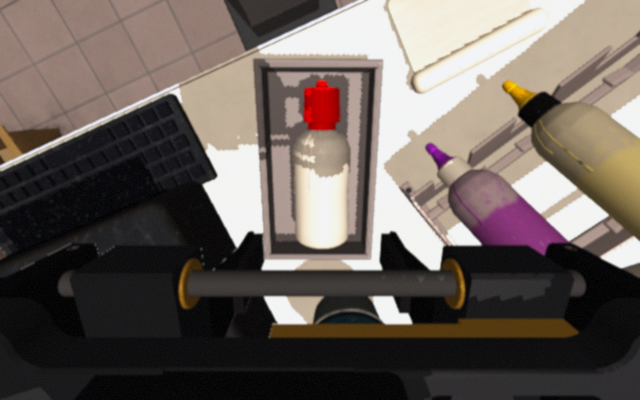

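Request:
arm_command([
  [[0.2,0.36,0.015],[-12.4,-33.6,-38.9]],
  [[0.2,0.36,0.015],[-12.4,-33.6,-38.9]],
  [[0.2,0.36,0.015],[-12.4,-33.6,-38.9]],
  [[0.2,0.36,0.015],[-12.4,-33.6,-38.9]],
  [[0.2,0.36,0.015],[-12.4,-33.6,-38.9]],
  [[0.2,0.36,0.015],[-12.4,-33.6,-38.9]],
  [[0.2,0.36,0.015],[-12.4,-33.6,-38.9]],
  [[0.2,0.36,0.015],[-12.4,-33.6,-38.9]],
], gripper=1)

```text
time: 15.8
ee_pos: [0.4495, 0.3598, 0.1687]
eef_rot: [3.14, 0.613, -2.824]
contact_force: [1.7, -0.8, 0.8]
width: 0.0872
grip_force: 0.0
```

Run:
```python
from h import *
rep("purple",.07,.10);rep("purple",.07,0)
```

```text
t 15.8 q [-0.41, -0.15, -0.49, 2.19, 0.47, 0.61, 0.65] p [0.4495, 0.3598, 0.1687] want [0.4548, 0.3727, 0.1713]
shift [-0.0089, 0.0105, 0.0031] turn [0.09, -0.9, 0.03]
t 15.8 q [-0.41, -0.15, -0.49, 2.19, 0.47, 0.61, 0.65] p [0.4495, 0.3598, 0.1687] want [0.5107, 0.391, 0.0904]
shift [-0.0105, 0.0104, 0.1031] turn [0.09, -0.9, 0.03]
```

Request:
arm_command([
  [[-0.009,0.0105,0.003],[0,-0.9,0]],
  [[-0.009,0.0105,0.003],[0,-0.9,0]],
  [[-0.009,0.0105,0.003],[0,-0.9,0]],
])

```text
time: 16.1
ee_pos: [0.4568, 0.371, 0.1722]
eef_rot: [3.14, 0.627, -2.827]
contact_force: [-0.2, -0.7, -0.1]
width: 0.0874
grip_force: 0.0
```

```bash
cat >> h.py <<'E'
def chk(b,h,lifted=None): # compare hue blob centroid of spout+body column with model axis in wrist image
    s=env.snapshot("wrist");hsv=cv2.cvtColor(s["image"],cv2.COLOR_BGR2HSV)
    m=((hsv[...,0]>=h[0])&(hsv[...,0]<=h[1])&(hsv[...,1]>110)&(hsv[...,2]>40)).astype(np.uint8)
    n,lab,stt,c=cv2.connectedComponentsWithStats(m)
    for i in np.argsort(-stt[1:,4])[:3]+1: print("blob",stt[i].tolist(),c[i].round(1))
    for l in (.05,.07,.1,.146,.186): print(l,proj(s,H+Y*BAY[b]+A*l).round(1))
    return s
E
python3 - <<'E'
from h import *
rep("purple",.07,0);chk("purple",(45,90))
E
```

```text
t 16.1 q [-0.41, -0.12, -0.5, 2.17, 0.51, 0.6, 0.61] p [0.4568, 0.371, 0.1722] want [0.5107, 0.391, 0.0904]
shift [0.0015, 0.0022, 0.1] turn [0.04, -0.07, -0.07]
blob [294, 192, 59, 79, 4199] [323.1 233.2]
blob [509, 113, 47, 39, 572] [537.8 130.1]
blob [312, 63, 23, 41, 571] [322.9  86.1]
0.05 [323.4 225.9]
0.07 [323.4 205. ]
0.1 [323.4 171.8]
0.146 [323.4 116. ]
0.186 [323.4  62.1]
```

Request:
arm_command([
  [[0.001,0.001,0.035],[0,0,0]],
  [[0.001,0.001,0.07],[0,0,0]],
  [[0.001,0.001,0.094],[0,0,0]],
  [[0.001,0.001,0.1],[0,0,0]],
  [[0.001,0.001,0.1],[0,0,0]],
])

```text
time: 16.65
ee_pos: [0.512, 0.3887, 0.0919]
eef_rot: [-3.141, 0.628, -2.827]
contact_force: [0.3, -0.6, -0.0]
width: 0.0871
grip_force: 0.0
```

Request:
arm_command([
  [[0,0,0],[0,0,0]],
  [[0,0,0],[0,0,0]],
  [[0,0,0],[0,0,0]],
  [[0,0,0],[0,0,0]],
  [[0,0,0],[0,0,0]],
], gripper=0)

```text
time: 17.15
ee_pos: [0.5128, 0.3911, 0.0937]
eef_rot: [3.14, 0.632, -2.827]
contact_force: [1.2, -6.1, 3.5]
width: 0.0547
grip_force: 3.3
```

Run:
```python
from h import *
rep("purple",.07,0);rep("blank",.07,0);print(env.read_state()["width"],env.read_state()["contact_force"])
```

```text
t 17.15 q [-0.39, 0.13, -0.5, 2.14, 0.89, 0.49, 0.3] p [0.5128, 0.3911, 0.0937] want [0.5107, 0.391, 0.0904]
shift [0.0036, 0.0005, 0.0014] turn [0.03, 0.19, -0.09]
t 17.15 q [-0.39, 0.13, -0.5, 2.14, 0.89, 0.49, 0.3] p [0.5128, 0.3911, 0.0937] want [0.5403, 0.3007, 0.0904]
shift [0.0034, -0.0945, 0.0014] turn [0.03, 0.19, -0.09]
0.05468577936163552 [ 1.19340551 -6.10385519  3.48329537]
```

Request:
arm_command([
  [[0,0,0],[0,0,0]],
  [[0,0,0],[0,0,0]],
  [[0,0,-0.01],[0,0,0]],
  [[0,0,-0.04],[0,0,0]],
  [[0,0,-0.07],[0,0,0]],
  [[0,0,-0.1],[0,0,0]],
  [[0,-0.05,-0.1],[0,0,0]],
  [[0,-0.095,-0.1],[0,0,0]],
], gripper=0, grip_force=25)

```text
time: 17.95
ee_pos: [0.4857, 0.2839, 0.1753]
eef_rot: [3.138, 0.634, -2.823]
contact_force: [0.7, -0.9, -1.6]
width: 0.0544
grip_force: 25.0
```

Run:
```python
from h import *
rep("blank",.07,0.1);rep("blank",.07,0);s=env.read_state();print(s["width"],s["grip_force"],s["contact_force"])
s=chk("blank",(45,90))
```

```text
t 17.95 q [-0.34, -0.23, -0.34, 2.26, 0.29, 0.52, 0.98] p [0.4857, 0.2839, 0.1753] want [0.4844, 0.2824, 0.1713]
shift [0.0038, -0.001, 0.0022] turn [0.31, 0.35, 0.11]
t 17.95 q [-0.34, -0.23, -0.34, 2.26, 0.29, 0.52, 0.98] p [0.4857, 0.2839, 0.1753] want [0.5403, 0.3007, 0.0904]
shift [0.0044, -0.0016, 0.1022] turn [0.31, 0.35, 0.11]
0.05439386887287244 25.003015995025635 [ 0.72939078 -0.90056036 -1.64794124]
blob [276, 296, 92, 28, 2552] [321.6 309.5]
blob [272, 237, 101, 34, 2129] [320.7 258.9]
blob [301, 25, 41, 69, 1581] [321.1  63.8]
0.05 [319.3 222.2]
0.07 [319.3 201.4]
0.1 [319.3 168.2]
0.146 [319.2 112.6]
0.186 [319.2  58.6]
```

Request:
arm_command([
  [[0,0,0],[0,0,0]],
  [[0,-0.0005,0.04],[0,0,0]],
  [[0,-0.0005,0.075],[0,0,0]],
  [[0,-0.0005,0.09],[0,0,0]],
  [[0,-0.0005,0.097],[0,0,0]],
  [[0,-0.0005,0.1],[0,0,0]],
  [[0,-0.0005,0.1],[0,0,0]],
])

```text
time: 18.7
ee_pos: [0.5419, 0.3023, 0.0929]
eef_rot: [3.138, 0.631, -2.826]
contact_force: [-0.8, -3.0, 2.0]
width: 0.0545
grip_force: 25.0
```

Request:
arm_command([
  [[0,0,0],[0,0,0]],
  [[0,0,0],[0,0,0]],
  [[0,0,0],[0,0,0]],
  [[0,0,0],[0,0,0]],
  [[0,0,-0.04],[0,0,0]],
  [[0,0,-0.07],[0,0,0]],
  [[0,0,-0.1],[0,0,0]],
], gripper=1)

```text
time: 19.4
ee_pos: [0.4852, 0.2829, 0.1744]
eef_rot: [3.137, 0.631, -2.827]
contact_force: [-0.6, -0.6, 0.4]
width: 0.0865
grip_force: 0.0
```

Run:
```python
from h import *
chk("blank",(45,90));rep("green",.07,.1)
```

```text
blob [293, 191, 58, 80, 4240] [321.8 232.4]
blob [590, 105, 50, 45, 854] [618.1 128.1]
blob [310, 61, 23, 41, 566] [321.5  84.1]
0.05 [320.4 223.7]
0.07 [320.3 202.9]
0.1 [320.2 169.8]
0.146 [320.  114.3]
0.186 [319.8  60.6]
t 19.45 q [-0.29, -0.24, -0.4, 2.26, 0.26, 0.52, 1.0] p [0.4854, 0.284, 0.1793] want [0.5435, 0.1018, 0.1713]
shift [0.0058, -0.1912, 0.0047] turn [0.26, 0.52, -0.03]
```

Request:
arm_command([
  [[0,-0.05,0],[0,0,0]],
  [[0,-0.1,0],[0,0,0]],
  [[0,-0.15,0],[0,0,0]],
  [[0.002,-0.19,0.002],[0,0,0]],
  [[0.002,-0.19,0.002],[0,0,0]],
  [[0.002,-0.19,0.002],[0,0,0]],
])

```text
time: 20.05
ee_pos: [0.5451, 0.1015, 0.1704]
eef_rot: [3.137, 0.631, -2.829]
contact_force: [0.2, 0.3, -0.2]
width: 0.087
grip_force: 0.0
```

Run:
```python
from h import *
chk("green",(130,170));rep("green",.07,0)
```

```text
blob [291, 171, 60, 100, 4624] [320.9 229.9]
blob [309, 64, 25, 41, 583] [320.7  87.1]
blob [298, 134, 11, 31, 41] [301.5 147.5]
0.05 [321.7 227.2]
0.07 [321.6 206.2]
0.1 [321.5 172.9]
0.146 [321.3 116.9]
0.186 [321.1  62.7]
t 20.1 q [-0.37, -0.27, 0.17, 2.3, -0.07, 0.47, 1.75] p [0.5448, 0.1029, 0.1704] want [0.5994, 0.1201, 0.0904]
shift [0.001, -0.0009, 0.0984] turn [0.18, 0.17, -0.05]
```

Request:
arm_command([
  [[0.001,0,0.035],[0,0,0]],
  [[0.001,0,0.07],[0,0,0]],
  [[0.001,0,0.093],[0,0,0]],
  [[0.001,0,0.0985],[0,0,0]],
  [[0.001,0,0.0985],[0,0,0]],
])

```text
time: 20.6
ee_pos: [0.5975, 0.1224, 0.0897]
eef_rot: [3.135, 0.628, -2.825]
contact_force: [-11.2, -1.9, 8.7]
width: 0.0871
grip_force: 7.0
```

Request:
arm_command([
  [[0,0,0],[0,0,0]],
  [[0,0,0],[0,0,0]],
  [[0,0,0],[0,0,0]],
  [[0,0,0],[0,0,0]],
  [[0,0,0],[0,0,0]],
  [[0,0,0],[0,0,0]],
  [[0,0,0],[0,0,0]],
], gripper=0)

```text
time: 21.3
ee_pos: [0.5998, 0.1196, 0.0907]
eef_rot: [3.138, 0.632, -2.827]
contact_force: [-0.7, -3.3, 1.7]
width: 0.0547
grip_force: 25.0
```

Request:
arm_command([
  [[0,0,-0.01],[0,0,0]],
  [[0,0,-0.04],[0,0,0]],
  [[0,0,-0.075],[0,0,0]],
  [[0,0,-0.11],[0,0,0]],
  [[0,0,-0.11],[0,0,0]],
])

```text
time: 21.8
ee_pos: [0.5367, 0.0998, 0.1783]
eef_rot: [3.138, 0.628, -2.826]
contact_force: [1.2, 0.0, -1.6]
width: 0.0543
grip_force: 25.0
```

Run:
```python
from h import *
rep("green",.07,.11);rep("purple",.07,.11);s=env.read_state();print(s["width"],s["grip_force"],s["contact_force"])
```

```text
t 21.8 q [-0.39, -0.3, 0.18, 2.31, -0.04, 0.51, 1.73] p [0.5367, 0.0998, 0.1783] want [0.538, 0.1, 0.1794]
shift [-0.0016, -0.0002, -0.0001] turn [0.17, -0.0, -0.03]
t 21.8 q [-0.39, -0.3, 0.18, 2.31, -0.04, 0.51, 1.73] p [0.5367, 0.0998, 0.1783] want [0.4492, 0.3708, 0.1794]
shift [-0.0014, 0.2848, 0.0007] turn [0.17, -0.0, -0.03]
0.05427407299636609 24.998490994912572 [ 1.16889859  0.0351767  -1.56932648]
```

Request:
arm_command([
  [[0,0.05,0],[0,0,0]],
  [[0,0.1,0],[0,0,0]],
  [[0,0.15,0],[0,0,0]],
  [[0,0.2,0],[0,0,0]],
  [[0,0.25,0],[0,0,0]],
  [[0,0.285,0],[0,0,0]],
  [[0,0.285,0],[0,0,0]],
  [[0,0.285,0],[0,0,0]],
])

```text
time: 22.6
ee_pos: [0.4474, 0.3717, 0.179]
eef_rot: [3.138, 0.629, -2.824]
contact_force: [1.2, -1.2, -2.8]
width: 0.0542
grip_force: 25.0
```

Run:
```python
from h import *
rep("purple",.07,0);s=env.read_state();print(s["width"],s["contact_force"])
x=env.snapshot("wrist")
hsv=cv2.cvtColor(x["image"],cv2.COLOR_BGR2HSV)
for l in (.146,.186): print(proj(x,H+Y*.1425+A*l+N*.11))
chk("purple",(130,170))
chk("yellow",(18,32))
```

```text
t 22.6 q [-0.06, -0.18, -0.83, 2.17, 0.37, 0.59, 0.72] p [0.4474, 0.3717, 0.179] want [0.5107, 0.391, 0.0904]
shift [-0.0013, -0.0019, 0.1105] turn [0.27, 0.07, 0.07]
0.054211514901518855 [ 1.20160055 -1.19407117 -2.75237358]
[318.03154898 124.61526566]
[317.75970812  31.55287594]
blob [271, 147, 102, 124, 2936] [317.4 251.3]
blob [275, 296, 94, 29, 2622] [321.8 309.5]
blob [301, 34, 41, 68, 1564] [320.6  72.1]
0.05 [321.5 224.6]
0.07 [321.5 204.4]
0.1 [321.4 172.6]
0.146 [321.3 119.3]
0.186 [321.2  68. ]
blob [236, 318, 314, 20, 4154] [403.9 329.5]
blob [81, 191, 78, 80, 3389] [120.2 231.7]
blob [81, 67, 30, 44, 841] [91.9 91.7]
0.05 [122. 225.]
0.07 [117.6 204.9]
0.1 [110.6 173.1]
0.146 [ 98.8 119.8]
0.186 [87.5 68.4]
```

Request:
arm_command([
  [[0,-0.001,0.04],[0,0,0]],
  [[0,-0.001,0.08],[0,0,0]],
  [[0,-0.001,0.1],[0,0,0]],
  [[0,-0.001,0.107],[0,0,0]],
  [[0,-0.001,0.11],[0,0,0]],
  [[0,-0.001,0.11],[0,0,0]],
])

```text
time: 23.35
ee_pos: [0.5109, 0.3898, 0.0907]
eef_rot: [3.137, 0.631, -2.828]
contact_force: [-1.4, 1.3, -0.4]
width: 0.0547
grip_force: 25.0
```

Request:
arm_command([
  [[0,0,0],[0,0,0]],
  [[0,0,0],[0,0,0]],
  [[0,0,0],[0,0,0]],
  [[0,0,0],[0,0,0]],
  [[0,0,-0.04],[0,0,0]],
  [[0,0,-0.07],[0,0,0]],
  [[0,0,-0.1],[0,0,0]],
  [[0,0,-0.1],[0,0,0]],
], gripper=0.9)

```text
time: 24.15
ee_pos: [0.4551, 0.3731, 0.177]
eef_rot: [3.138, 0.64, -2.826]
contact_force: [-0.1, 0.2, 0.1]
width: 0.0784
grip_force: 0.0
```

Run:
```python
from h import *
chk("purple",(130,170));rep("blank",.07,.1)
```

```text
blob [291, 162, 59, 109, 4896] [319.9 226.7]
blob [309, 59, 23, 41, 572] [319.6  82. ]
blob [298, 128, 10, 26, 32] [301.6 139.5]
0.05 [320.4 220.8]
0.07 [320.3 200.2]
0.1 [320.2 167.3]
0.146 [320.1 112. ]
0.186 [319.9  58.3]
t 24.2 q [0.09, -0.18, -0.95, 2.17, 0.36, 0.56, 0.74] p [0.4557, 0.3719, 0.175] want [0.4844, 0.2824, 0.1713]
shift [0.0026, -0.094, 0.0025] turn [0.08, 0.55, -0.04]
```

Request:
arm_command([
  [[0.0015,-0.05,0.001],[0,0,0]],
  [[0.0015,-0.0945,0.002],[0,0.3,0]],
  [[0.0015,-0.0945,0.002],[0,0.3,0]],
  [[0.0015,-0.0945,0.002],[0,0.3,0]],
], gripper=1)

```text
time: 24.6
ee_pos: [0.4846, 0.2798, 0.1673]
eef_rot: [3.138, 0.623, -2.83]
contact_force: [-0.3, -0.3, 0.0]
width: 0.0867
grip_force: 0.0
```

Run:
```python
from h import *
chk("blank",(45,90));rep("blank",.07,0)
```

```text
blob [296, 199, 59, 72, 3805] [325.2 236.8]
blob [596, 111, 44, 45, 709] [622.7 135. ]
blob [314, 69, 23, 41, 569] [325.   92.1]
0.05 [323.7 232. ]
0.07 [323.7 211.1]
0.1 [323.6 177.9]
0.146 [323.5 122.2]
0.186 [323.4  68.4]
t 24.65 q [-0.01, -0.25, -0.64, 2.26, 0.12, 0.49, 1.12] p [0.484, 0.2817, 0.1678] want [0.5403, 0.3007, 0.0904]
shift [-0.003, 0.0003, 0.0975] turn [0.16, -0.25, -0.07]
```

Request:
arm_command([
  [[-0.002,0.0005,0.035],[0,-0.2,0]],
  [[-0.002,0.0005,0.07],[0,-0.2,0]],
  [[-0.002,0.0005,0.092],[0,-0.2,0]],
  [[-0.002,0.0005,0.0975],[0,-0.2,0]],
  [[-0.002,0.0005,0.0975],[0,-0.2,0]],
])

```text
time: 25.15
ee_pos: [0.5387, 0.3026, 0.0893]
eef_rot: [3.135, 0.626, -2.826]
contact_force: [0.5, 0.1, 0.3]
width: 0.087
grip_force: 0.0
```

Request:
arm_command([
  [[0,0,0],[0,0,0]],
  [[0,0,0],[0,0,0]],
  [[0,0,0],[0,0,0]],
  [[0,0,0],[0,0,0]],
  [[0,0,0],[0,0,0]],
  [[0,0,0],[0,0,0]],
  [[0,0,0],[0,0,0]],
], gripper=0)

```text
time: 25.85
ee_pos: [0.54, 0.3008, 0.0919]
eef_rot: [3.138, 0.631, -2.826]
contact_force: [-3.8, -1.5, 5.9]
width: 0.0545
grip_force: 25.0
```

Request:
arm_command([
  [[0,0,-0.01],[0,0,0]],
  [[0,0,-0.04],[0,0,0]],
  [[0,0,-0.075],[0,0,0]],
  [[0,0,-0.11],[0,0,0]],
  [[0,0,-0.11],[0,0,0]],
])

```text
time: 26.35
ee_pos: [0.4776, 0.2809, 0.1804]
eef_rot: [3.133, 0.628, -2.83]
contact_force: [1.7, 0.2, 0.5]
width: 0.0542
grip_force: 25.0
```

Request:
arm_command([
  [[0,-0.05,0],[0,0,0]],
  [[0,-0.1,0],[0,0,0]],
  [[0,-0.15,0],[0,0,0]],
  [[0,-0.19,0],[0,0,0]],
  [[0,-0.19,0],[0,0,0]],
  [[0,-0.19,0],[0,0,0]],
])

```text
time: 26.95
ee_pos: [0.5375, 0.0981, 0.1789]
eef_rot: [3.138, 0.629, -2.83]
contact_force: [-0.2, 0.2, -1.3]
width: 0.0548
grip_force: 25.0
```

Run:
```python
from h import *
rep("green",.07,.11);rep("green",.07,0);s=env.read_state();print(s["width"],s["contact_force"])
x=chk("green",(45,90))
for l in (.146,.186): print(proj(x,H-Y*.1425+A*l+N*.11))
```

```text
t 26.95 q [-0.27, -0.29, 0.08, 2.3, -0.12, 0.51, 1.79] p [0.5375, 0.0981, 0.1789] want [0.538, 0.1, 0.1794]
shift [-0.0011, 0.0017, 0.0002] turn [0.03, 0.01, -0.21]
t 26.95 q [-0.27, -0.29, 0.08, 2.3, -0.12, 0.51, 1.79] p [0.5375, 0.0981, 0.1789] want [0.5994, 0.1201, 0.0904]
shift [-0.001, 0.0016, 0.1102] turn [0.03, 0.01, -0.21]
0.05482410727826179 [-0.16574028  0.20194902 -1.32508745]
blob [276, 296, 92, 28, 2554] [321.6 309.5]
blob [300, 31, 43, 70, 1659] [321.6  70.2]
blob [272, 244, 101, 27, 1380] [320.7 262.2]
0.05 [322.8 224.4]
0.07 [322.7 204.3]
0.1 [322.6 172.4]
0.146 [322.5 119.1]
0.186 [322.3  67.8]
[323.38098257 123.97834671]
[323.15660879  30.61831121]
```

Request:
arm_command([
  [[0,0.001,0.04],[0,0,0]],
  [[0,0.001,0.08],[0,0,0]],
  [[0,0.001,0.1],[0,0,0]],
  [[0,0.001,0.107],[0,0,0]],
  [[0,0.001,0.11],[0,0,0]],
  [[0,0.001,0.11],[0,0,0]],
])

```text
time: 27.6
ee_pos: [0.5984, 0.1221, 0.0911]
eef_rot: [3.138, 0.63, -2.825]
contact_force: [-0.4, -2.5, -0.4]
width: 0.0545
grip_force: 25.0
```

Request:
arm_command([
  [[0,0,0],[0,0,0]],
  [[0,0,0],[0,0,0]],
  [[0,0,0],[0,0,0]],
  [[0,0,0],[0,0,0]],
  [[0,0,-0.04],[0,0,0]],
  [[0,0,-0.07],[0,0,0]],
  [[0,0,-0.1],[0,0,0]],
  [[0,0,-0.11],[0,0,0]],
], gripper=0.8)

```text
time: 28.4
ee_pos: [0.5376, 0.1007, 0.1828]
eef_rot: [3.138, 0.634, -2.826]
contact_force: [-0.1, 0.3, 0.6]
width: 0.0698
grip_force: 0.0
```

Run:
```python
from h import *
x=chk("green",(45,90));chk("yellow",(18,32));rep("green",.07,.1)
cv2.imwrite("pics/w7.png",x["image"])
```

```text
blob [295, 188, 56, 83, 4188] [322.6 230.7]
blob [312, 64, 22, 40, 517] [322.4  86.2]
blob [350, 159, 2, 8, 12] [350.7 162.8]
0.05 [319.9 219.9]
0.07 [319.9 199.8]
0.1 [319.8 168. ]
0.146 [319.6 114.7]
0.186 [319.4  63.4]
blob [266, 318, 310, 20, 4146] [431.5 329.4]
blob [390, 191, 71, 119, 3509] [424.8 237.2]
blob [419, 61, 27, 44, 704] [433.4  86.1]
0.05 [419.6 219.2]
0.07 [421.7 199.2]
0.1 [425.1 167.3]
0.146 [430.8 114.1]
0.186 [436.3  62.7]
t 28.5 q [-0.28, -0.29, 0.09, 2.3, -0.11, 0.51, 1.78] p [0.5379, 0.1008, 0.1815] want [0.5435, 0.1018, 0.1713]
shift [0.0015, -0.0008, 0.0116] turn [0.15, 0.29, -0.07]
```

Request:
arm_command([
  [[0.02,-0.2,-0.01],[0,15,0]],
  [[0.02,-0.2,-0.01],[0,15,0]],
  [[0.02,-0.2,-0.01],[0,15,0]],
  [[0.02,-0.2,-0.01],[0,15,0]],
  [[0.02,-0.2,-0.01],[0,15,0]],
  [[0.02,-0.2,-0.01],[0,15,0]],
])

```text
time: 29.1
ee_pos: [0.5785, -0.0976, 0.1731]
eef_rot: [3.138, 0.365, -2.829]
contact_force: [0.1, 0.5, -0.3]
width: 0.0696
grip_force: 0.0
```

Run:
```python
from h import *
x=env.snapshot("side");im=x["image"]
cv2.imwrite("pics/s9.png",cv2.resize(im[130:340,190:460],None,fx=2.8,fy=2.8,interpolation=cv2.INTER_CUBIC))
for b in ("purple","green"): print(b,proj(x,H+Y*BAY[b]+A*.186))
hsv=cv2.cvtColor(im,cv2.COLOR_BGR2HSV)
for nm,h,u,v in(("p",(130,170),239,264),("g",(45,90),352,260)):
    w=hsv[v-11:v+12,u-11:u+12];m=(w[...,0]>=h[0])&(w[...,0]<=h[1])&(w[...,1]>110)
    ys,xs=np.where(m);print(nm,len(ys),(xs[ys>=ys.max()-1].mean()+u-11,ys.max()+v-11) if len(ys) else "")
print(env.read_state()["time"],env.read_state()["contact_force"])
```

```text
purple [238.14989194 269.18755715]
green [351.06470482 265.73633538]
p 42 (np.float64(239.28571428571428), np.int64(268))
g 42 (np.float64(351.2), np.int64(265))
29.15 [-0.3036999   1.48725268  0.01928991]
```

View pics/s9.png

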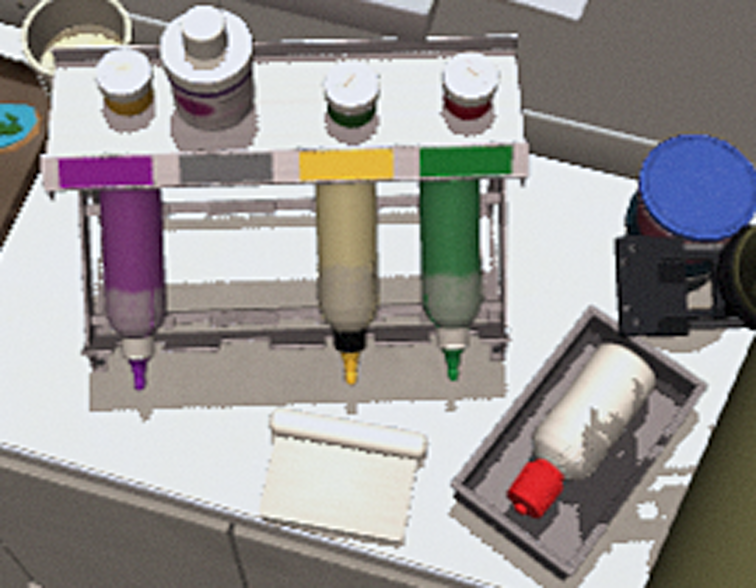

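Request:
arm_command([
  [[0.02,0.0,-0.04],[0,0,0]],
  [[0.04,0.0,-0.08],[0,0,0]],
  [[0.06,0.03,-0.08],[0,0,0]],
  [[0.06,0.03,-0.08],[0,0,0]],
  [[0.06,0.03,-0.08],[0,0,0]],
])

```text
time: 29.65
ee_pos: [0.4886, -0.0921, 0.2282]
eef_rot: [3.138, 0.368, -2.822]
contact_force: [0.5, -0.5, -0.1]
width: 0.0694
grip_force: 0.0
```

Run:
```python
from h import *
s=env.read_state();print(s["time"],s["ee_pos"],s["contact_force"]);print(env.close_job())
```

```text
29.65 [ 0.488562   -0.09206577  0.22819679] [ 0.51682136 -0.45483156 -0.12070088]
the job is handed in; nothing more can be done
None
```

I handed the job in at about 30 s, but the hand-in returned no verdict: in the last picture the green and purple bottles lie tip-down under their own labels, the stout bottle lies flat in the tray, and the yellow bottle, pots and jar look undisturbed.

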